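Seat the perched screw lid of a glaze tub

TASK

The lid of the blue glaze tub has been left perched on top of its thread. Without lifting it off, turn it backward (counter-clockwise seen from above) until it drops a step into the thread, then forward (clockwise) until it is fully home, so that it is not cross-threaded, and let go. Leave the green and the yellow tub standing as they are.

Things in the scene. Friction and masses are not known exactly. Their poses are not given: they have to be found in the camera images.
- blue_grip (a point): On the blue lid's vertical turning axis, mid-bar: bar handle 80 long, 16 wide, 34 mm tall across a 100 mm disc. The point is 10 mm below the bar's top, 24 above the disc. x runs along the bar away from its striped end (pointer), y across, z up. Height above bench: 155 mm perched, 147 after the drop, 144.5 home. White tub with blue band, 124 mm across, fixed on a 150 mm square wooden base.
- blue_lid (a joint): Lid's turn, rad, + clockwise from above (tightening). Pointer at red mark: 0, thread start; black mark: 1.0, stop, home. Starts perched at 0.2 to 0.55. Turned back it slides level; between -0.1 and the stop at -0.45 it can drop 8 mm: by its weight (150 g), or if gripped, as the hand goes down. Then forward it sinks 2.5 mm more by 1.0. Forward while perched it jams at 0.8. Stays where left.
- green_end (a point): Bystander: striped end of the green tub's bar handle, 40 mm from that tub's axis, 144 mm above the bench, 10 mm below the bar's top. A loose, shut 0.9 kg tub shaped like the blue one (124 mm across), lid and band green. x runs along the bar from this end to the axis, z up.
- yellow_end (a point): Bystander: the same point on the yellow tub, which is like the green one, with a yellow lid and band.

How it is judged:
On the way:
1. the lid, turned back to the start of the thread, has dropped at least 5 mm (value of joint blue_lid below 0.1 rad and height (world z) of blue_grip below 0.15 m), for 0.1 s.
At the end, for the whole second after the job is handed in: The blue lid is down in its thread (grip point below 146.5 mm), turned forward to 0.8 rad or more (the stop is at 1.0), at rest and released; the striped handle ends of the green and yellow tubs are within 20 mm of where they began (value of joint blue_lid above 0.8 rad and height (world z) of blue_grip below 0.1465 m and velocity of joint blue_lid between -0.05 and 0.05 rad/s and distance of each of green_end, yellow_end from where it was at the start of the episode below 0.02 m); the robot touches nothing.
It fails at once if the lid is forced forward (past 0.72 rad) while still perched on top of the thread (value of joint blue_lid above 0.72 rad and height (world z) of blue_grip above 0.15 m).
It fails at once if the lid is lifted off (grip point above 170 mm) (height (world z) of blue_grip above 0.17 m).
It fails at once if the green or the yellow tub is pushed, turned or tipped (handle end moved more than 20 mm) (distance of any of green_end, yellow_end from where it was at the start of the episode above 0.02 m).
It also fails if it takes over 32 s, if anything falls off the work surface, if the arm or the gripper's body presses on something with over 40 N, if the wrist force passes 120 N, or if a joint passes its speed limit or range.

ROBOT

A 7-joint arm with a two-finger parallel gripper is mounted at the origin on the work surface. World frame = base frame: x ahead of the robot, y to its left, z up, the work surface at z = 0. Lengths are in m, angles in rad, forces in N, time in s.
With the tool pointing down it reaches from about 0.4 to 0.85 m from the base axis. Payload 10.4 kg.
Tool frame: the origin (TCP) lies at the very end of the fingers, on their centre line; the grasp point (between the pads) lies 19 mm behind it; z points along the fingers, y is the direction in which the jaws open and shut (so a half turn about z gives the same grasp; the last joint's range is limited). The gripper opens to 87 mm and grips with 3 to 60 N. Pads are 19 mm wide; open, the fingers measure 117 mm over their backs; the gripper's body (75 mm by 190 mm) begins 51 mm behind the grasp point.
Start: joints at [-1.271, 0.332, -0.065, 1.46, 0.022, 1.35, -0.088], TCP at [0.198, 0.593, 0.223] pointing down, gripper open.
Joint ranges: [-2.6, 2.6], [-0.5, 2.12], [-1.47, 1.34], [0.16, 2.42], [-1.27, 4.41], [0.06, 2.06], [-2.6, 2.6]. Speed limits (rad/s): [2.22, 2.22, 2.79, 2.79, 3.14, 3.14, 3.14].

INTERFACE

Orientations are given as a rotation vector (axis times angle).
In Python, from cell import ctrl gives the robot as it stands. The module is installed in compiled form; this text tells all that it offers.
- The arm moves only by the shell command python3 -m handwheel 'ROWS' [FORCE]. ROWS is JSON, a list of rows, each a list of 5 numbers: the closure, from 0 (fully open) to 1 (shut), then the shift along the tool's x, y, z in m, then the turn about the tool's z in rad. In form: [[grip, x, y, z, yaw], ...]. A call has 1 to 12 rows; each row shifts and turns the pose as measured when the row begins, along the tool's axes as they then stand; what a row does not reach is not made up. A row lasts 1/12 s, in which the tool goes at most 41.7 mm and 7.16 degrees, less where a joint would pass 70% of its speed; a pose out of reach is approached as far as the arm can. A call is refused whole if a number of a shift passes 0.0417 or a number of a turn 0.125, either way. A call with a gripper value outside its range is refused whole. The fingers move at their own pace and stop on an object; FORCE is the grip in N (left out, the last holds). Time passes only in rows, so rows that do not move let the fingers close. It gives the time, the measured TCP pose, the force and the opening at its end, in the units of the state.
- ctrl.read_state(): the state, without advancing time (a new reading comes with each control period).
- ctrl.snapshot(name): name is "side" or "top" or "wrist"; returns the picture (384x512x3 uint8, blue, green, red); there is no depth.
- ctrl.calibration(name): a dict with "intrinsics" (3x3 intrinsics, pixels), "eye" and "attitude" of the camera in the world. Camera axes: x right, y up, looking along -z (the intrinsics and any distortion apply to the point x, -y, -z); pixel columns grow to the right and rows downward; lengths in m; the calibration is good to about 2 mm. A picture is of the moment at which its call begins: read the wrist's pose just before it. calibration takes no time and is no camera call; for the wrist camera it gives the pose at the moment of the call.
- ctrl.sign_off(): hands the job in, once; it reports no verdict.
Trained networks look in the newest picture that a camera, given by its name, has taken for a name from the list of things; names that differ only in an ending like _2 or _b are one class to them, and where a whole thing is asked for, a point or a joint stands for the part that bears it (a point fixed in the world has none). Each returns a list of dicts, best first, with "confidence" (0 to 1); they miss things now and then, are a little off and sometimes report something else, mostly with a low value. They report only what shows in the picture. A call takes as long as a camera call.
- ctrl.find_in(camera, query): "bbox" ([left, top, width, height] in pixels, round what is visible of it).
- ctrl.masks_of(camera, query): "region" (384x512 bool, what is visible of it) and "bbox" ([left, top, width, height] in pixels, round what is visible of it).
The state is a dict: "time": time; "joints": joint angles; "qvel": joint speeds; "tau": joint torques, N m; "position": TCP position; "tcp_rot": TCP orientation; "ft_force": force on the tool from outside, world axes, zero at the start; "wrist_torque": the same for the moment, N m; "opening": finger opening in m.
Only numpy, scipy, OpenCV 4.12 (cv2) and the standard library are available. Lean on these libraries where they do the work, as an engineer would, in place of code of your own. Each camera call takes 0.05 s, during which the arm holds its last target.

## Working session

There is one attempt and no reset: what is moved stays moved. The work goes in short steps, Python scripts to look and compute and a shell command to move; the robot and the scene stay as the last step left them, time stands still between calls to the robot, and variables do not carry over. Pictures are saved under pics/ and viewed, and the job is handed in when it is done.

```bash
mkdir -p pics; cat > h.py <<'E'
import numpy as np, cv2
from cell import ctrl
def ray(cal,u,v):
    K=np.array(cal["intrinsics"]);R=att(cal);p=np.linalg.inv(K)@[u,v,1]
    return np.array(cal["eye"]),R@np.array([p[0],-p[1],-p[2]])
def att(cal):
    a=np.array(cal["attitude"],float)
    if a.shape==(3,3): return a
    return cv2.Rodrigues(a)[0]
def onz(cal,u,v,z):
    e,d=ray(cal,u,v); return e+d*(z-e[2])/d[2]
def proj(cal,P):
    q=att(cal).T@(np.array(P)-np.array(cal["eye"]));q=np.array([q[0],-q[1],-q[2]]);r=np.array(cal["intrinsics"])@q
    return r[:2]/r[2]
E
python3 - <<'E'
from h import *
s=ctrl.read_state();print(s)
for n in("top","side"):
    c=ctrl.calibration(n);print(n,c)
    cv2.imwrite(f"pics/{n}0.png",ctrl.snapshot(n))
    for q in("blue_grip","green_end","yellow_end"):
        print(n,q,[(d['bbox'],round(d['confidence'],2)) for d in ctrl.find_in(n,q)])
E
```

```text
{'time': 0.0, 'joints': array([-1.27061239,  0.33286964, -0.06469676,  1.46092469,  0.02159036,
        1.349892  , -0.08853556]), 'qvel': array([ 1.51852663e-03,  2.54704194e-04,  1.18257178e-03, -1.86276044e-03,
        9.40471327e-05,  1.14404496e-03, -4.98227347e-04]), 'tau': array([ 5.50911329e-05, -6.23255253e+01,  2.47927249e-02, -3.89898956e+01,
       -6.13241899e-02,  3.97995289e-02,  1.40545553e-04]), 'position': array([0.19813881, 0.5923626 , 0.22176326]), 'tcp_rot': array([-5.04833394e-01, -3.10059321e+00,  2.18067055e-03]), 'ft_force': array([ 0.21942316, -0.44646142, -0.39393639]), 'wrist_torque': array([-0.0437035 ,  0.02991127,  0.01276079]), 'opening': 0.08699735127237448}
top {'intrinsics': array([[455.69386697,   0.        , 251.37057899],
       [  0.        , 455.69386697, 193.59651602],
       [  0.        ,   0.        ,   1.        ]]), 'eye': array([ 0.35585054, -0.01712085,  1.00787645]), 'attitude': array([ 0.15853725, -0.1352305 , -1.54975204])}
top blue_grip [([89.6, 177.7, 58.7, 58.8], 0.94)]
top green_end [([357.2, 133.5, 60.7, 61.7], 0.95)]
top yellow_end [([210.8, 166.9, 62.1, 59.6], 0.8), ([91.3, 179.1, 50.0, 55.0], 0.53)]
side {'intrinsics': array([[468.18872128,   0.        , 253.78493248],
       [  0.        , 468.18872128, 188.73673972],
       [  0.        ,   0.        ,   1.        ]]), 'eye': array([ 0.15979803, -0.60714387,  0.69481166]), 'attitude': array([ 0.91045736, -0.25955237, -0.5085356 ])}
side blue_grip [([154.6, 135.7, 51.9, 31.2], 0.78)]
side green_end [([340.2, 267.0, 75.2, 96.3], 0.56)]
side yellow_end [([211.7, 191.5, 64.8, 76.7], 0.68)]
```

```bash
python3 - <<'E'
from h import *
a=cv2.imread("pics/top0.png")
cv2.imwrite("pics/top0c.png",cv2.resize(a[150:262,60:210],None,fx=5,fy=5,interpolation=cv2.INTER_CUBIC))
b=cv2.imread("pics/side0.png")
cv2.imwrite("pics/side0c.png",cv2.resize(b[110:220,130:280],None,fx=5,fy=5,interpolation=cv2.INTER_CUBIC))
E
```

```text
(no output)
```

View pics/top0.png

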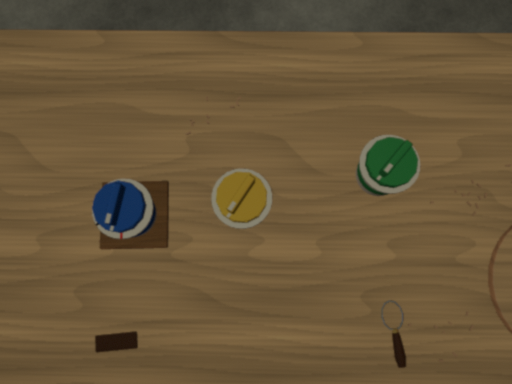

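View pics/side0.png

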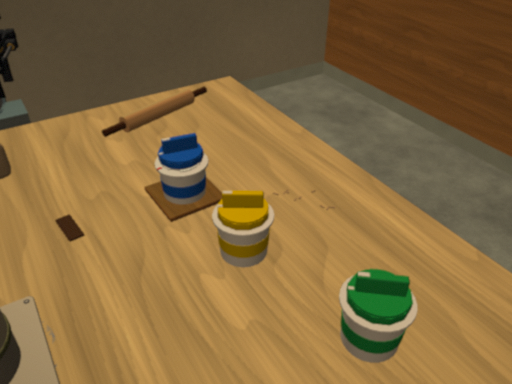

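View pics/top0c.png

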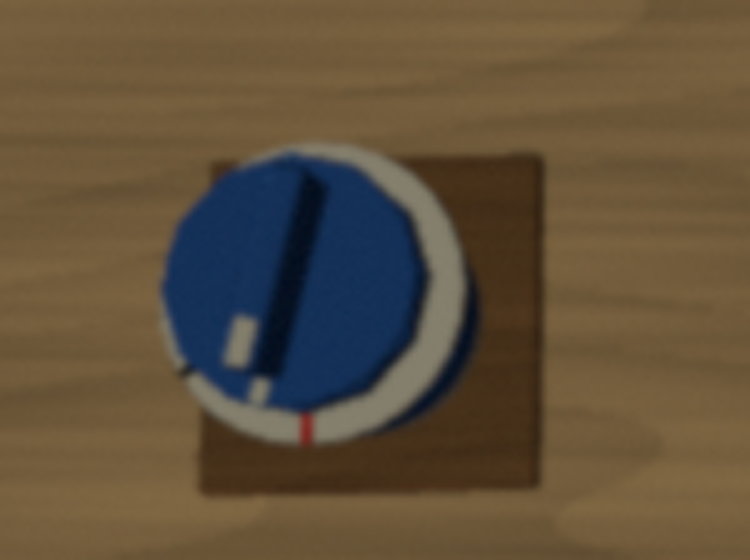

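View pics/side0c.png

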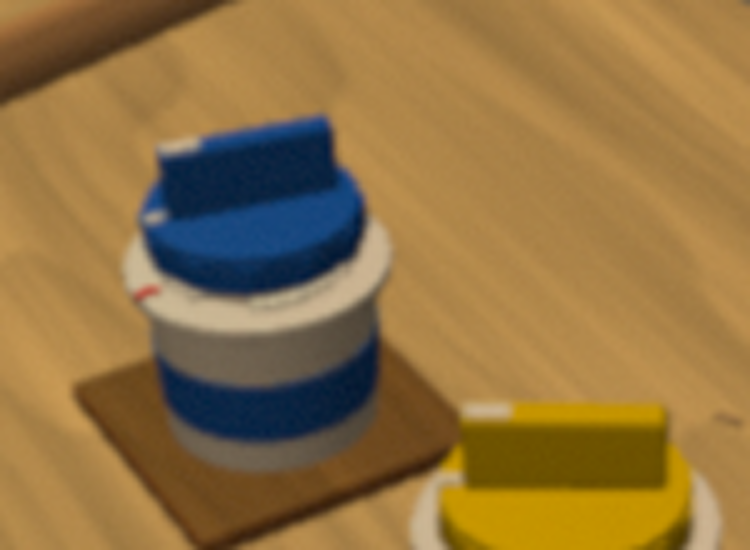

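```bash
python3 - <<'E'
from h import *
c=ctrl.calibration("top")
f=lambda x,y,z:onz(c,x/5+60,y/5+150,z)
C=f(292,279,.131);print("disc",C)
print("stripe",f(240,342,.165)-C,"ptr",f(259,390,.131)-C)
print("red",f(307,428,.115),"blk",f(185,370,.115), "rimC",f(313,293,.115))
b=f(250,168,.165);print(b)
for n,p in(("g",(389,164)),("y",(241,198))): print(n,onz(c,*p,.12))
s=ctrl.calibration("side");g=lambda x,y,z:onz(s,x/5+130,y/5+110,z)
print("side bar top ends near/far",g(158,148,.165),g(328,120,.165))
print("side stripe",g(180,147,.165))
from scipy.spatial.transform import Rotation as R
st=ctrl.read_state();print(R.from_rotvec(st["tcp_rot"]).as_matrix().round(3))
w=ctrl.calibration("wrist");print(w)
E
```

```text
disc [0.49395169 0.25715524 0.131     ]
stripe [-0.02950784  0.00718696  0.034     ] ptr [-0.04374607  0.00971174  0.        ]
red [0.43723641 0.25196159 0.115     ] blk [0.45939578 0.30204337 0.115     ] rimC [0.49096217 0.2533644  0.115     ]
[0.53100017 0.26560321 0.165     ]
g [ 0.58848974 -0.27659739  0.12      ]
y [0.515005   0.01797847 0.12      ]
side bar top ends near/far [0.45844518 0.268066   0.165     ] [0.53385217 0.25134846 0.165     ]
side stripe [0.46713316 0.26380042 0.165     ]
[[-0.948  0.317 -0.   ]
 [ 0.317  0.948 -0.   ]
 [ 0.    -0.    -1.   ]]
{'intrinsics': array([[329.6124186 ,   0.        , 251.87525966],
       [  0.        , 329.6124186 , 185.37926439],
       [  0.        ,   0.        ,   1.        ]]), 'eye': array([0.12454543, 0.61849626, 0.38578607]), 'attitude': array([-0.24827408, -0.1799825 ,  1.23824711])}
```

```bash
python3 -m handwheel '[[0,-0.015,-0.0087,0,0],[0,-0.03,-0.0174,0,0],[0,-0.03,-0.0174,0,0],[0,-0.03,-0.0174,0,0],[0,-0.03,-0.0174,0,0],[0,-0.03,-0.0174,0,0],[0,-0.03,-0.0174,0,0],[0,-0.03,-0.0174,0,0],[0,-0.03,-0.0174,0,0],[0,-0.03,-0.0174,0,0],[0,-0.03,-0.0174,0,0],[0,-0.015,-0.0087,0,0]]'
python3 - <<'E'
from h import *
from scipy.spatial.transform import Rotation as R
s=ctrl.read_state();M=R.from_rotvec(s["tcp_rot"]).as_matrix()
print(s["time"],s["position"],s["joints"].round(2),M.round(3))
print("to go tool",M.T@(np.array([.494,.257,.22])-s["position"]))
c=ctrl.calibration("wrist");np.savez("w1.npz",**c)
cv2.imwrite("pics/w1.png",ctrl.snapshot("wrist"))
print([(d['bbox'],d['confidence']) for d in ctrl.find_in("wrist","blue_grip")])
print(proj(c,[.494,.257,.165]))
E
```

```text
time: 1.4
position: [0.4564, 0.2983, 0.2212]
tcp_rot: [-0.486, -3.101, -0.005]
ft_force: [-0.0, -0.2, 0.1]
opening: 0.0867
1.4 [0.45643658 0.29832237 0.22120699] [-0.82  0.15  0.18  1.69 -0.03  1.3   0.62] [[-0.952  0.306 -0.002]
 [ 0.306  0.952  0.003]
 [ 0.003  0.003 -1.   ]]
to go tool [-0.04840927 -0.02784848  0.00100515]
[([172.2, 183.3, 110.8, 125.4], 0.68)]
[212.7148928 264.7705464]
```

View pics/w1.png

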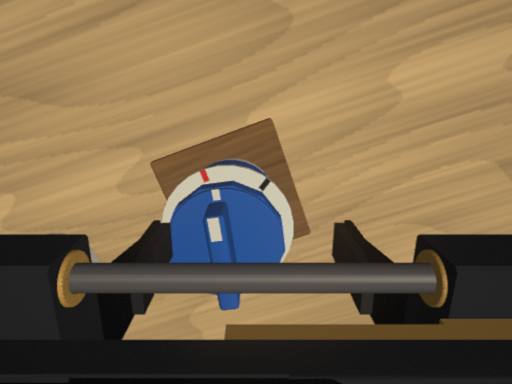

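```bash
python3 - <<'E'
from h import *
a=cv2.imread("pics/w1.png")
cv2.imwrite("pics/w1c.png",cv2.resize(a[150:320,150:310],None,fx=3.5,fy=3.5,interpolation=cv2.INTER_CUBIC))
E
```

```text
(no output)
```

View pics/w1c.png

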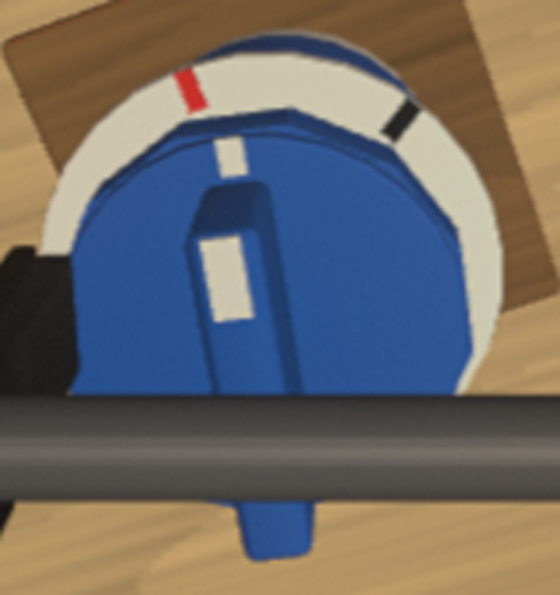

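```bash
python3 - <<'E'
from h import *
from scipy.spatial.transform import Rotation as R
c={k:v for k,v in np.load("w1.npz").items()}
f=lambda x,y,z:onz(c,x/3.5+150,y/3.5+150,z)
n=f(220,237,.165);r=f(279,556,.165);print(n,r,np.linalg.norm(n-r),"mid",(n+r)/2)
p=f(231,157,.131);red=f(190,90,.115);blk=f(401,120,.115)
C=(n+r)/2
an=lambda v:np.arctan2(v[1],v[0])
print("ptr",p,np.linalg.norm((p-C)[:2]),"red",red,np.linalg.norm((red-C)[:2]),np.linalg.norm((blk-C)[:2]))
print("bar ang",an(r-n),"ptr ang",an(C-p),"lid",an(red-C)-an(n-C),"blk",an(red-C)-an(blk-C))
s=ctrl.read_state();M=R.from_rotvec(s["tcp_rot"]).as_matrix()
print(an(M[:,1])-np.pi/2-an(r-n))
print("to go",M.T@([*C[:2],.136]-s["position"]))
E
```

```text
[0.4585283  0.26985105 0.165     ] [0.53438064 0.2565682  0.165     ] 0.07700656636696972 mid [0.49645447 0.26320962 0.165     ]
ptr [0.4523677  0.27079666 0.131     ] 0.04473484649423938 red [0.43769457 0.26381424 0.115     ] 0.058763013228411695 0.05901688525219005
bar ang -0.17335684641452767 ptr ang -0.17042405748120326 lid 0.16306752326017238 blk 0.9068622956651953
-0.1396314183327305
to go [-0.04937281 -0.02161193  0.08496479]
```

```bash
python3 -m handwheel '[[0,-0.025,-0.0125,0,0],[0,-0.025,-0.0125,0,0],[0,0,0,0,-0.06],[0,0,0,0,-0.06],[0,0,0,0.01,0],[0,0,0,0.01,0],[0,0,0,0,0]]'
python3 - <<'E'
from h import *
from scipy.spatial.transform import Rotation as R
s=ctrl.read_state();M=R.from_rotvec(s["tcp_rot"]).as_matrix()
an=lambda v:np.arctan2(v[1],v[0])
print(s["time"],s["position"],M.round(3),an(M[:,1])-np.pi/2,s["joints"].round(2))
print("to go tool",M.T@(np.array([.4955,.260,.136])-s["position"]))
c=ctrl.calibration("wrist");np.savez("w2.npz",**c)
a=ctrl.snapshot("wrist");cv2.imwrite("pics/w2.png",a)
b=ctrl.snapshot("top");cv2.imwrite("pics/t2.png",cv2.resize(b[120:280,40:240],None,fx=3.5,fy=3.5))
E
```

```text
time: 2.08
position: [0.4951, 0.2628, 0.1992]
tcp_rot: [-0.292, -3.125, -0.009]
ft_force: [-1.3, 0.7, -0.7]
opening: 0.087
2.0833 [0.49510239 0.26278442 0.19920981] [[-0.983  0.186 -0.002]
 [ 0.186  0.983  0.006]
 [ 0.004  0.006 -1.   ]] -0.18660652989856952 [-0.75  0.2   0.21  1.68 -0.05  1.26  0.86]
to go tool [-0.0011326  -0.00301304  0.06319042]
```

View pics/w2.png

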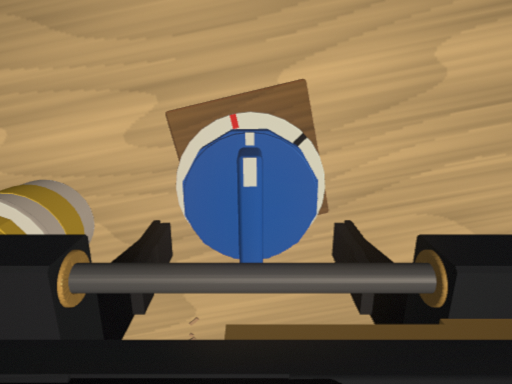

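```bash
python3 - <<'E'
from h import *
from scipy.spatial.transform import Rotation as R
a=cv2.imread("pics/w2.png")
cv2.imwrite("pics/w2c.png",cv2.resize(a[100:270,170:340],None,fx=3.5,fy=3.5,interpolation=cv2.INTER_CUBIC))
c={k:v for k,v in np.load("w2.npz").items()}
s=ctrl.read_state();M=R.from_rotvec(s["tcp_rot"]).as_matrix()
for p in((250,158),(250,172),(251,255)): print((M.T@(onz(c,*p,.165)-s["position"])).round(4))
# finger centre check: tool-axis point at z=.165
print(proj(c,s["position"]+M@[0,0,.034]),proj(c,s["position"]+M@[.03,0,.034]))
E
```

```text
[ 0.0373 -0.0002  0.0359]
[ 0.0285 -0.0003  0.0358]
[-0.0284  0.0002  0.0357]
[250.53444233 216.12324921] [250.42379907 170.33328091]
```

View pics/w2c.png

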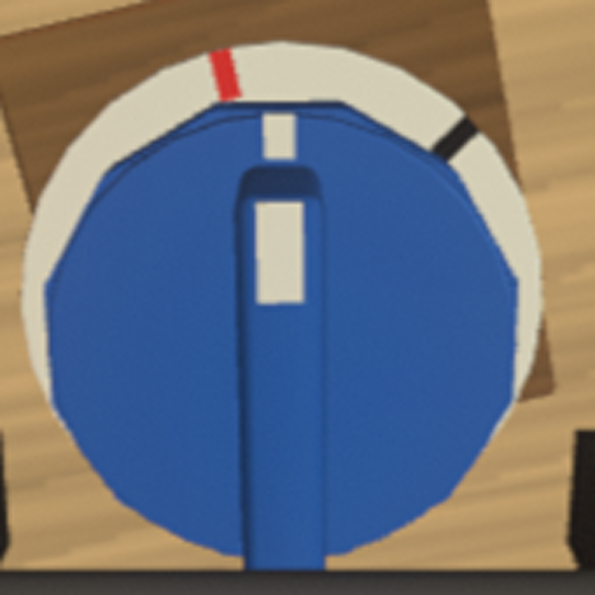

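View pics/t2.png

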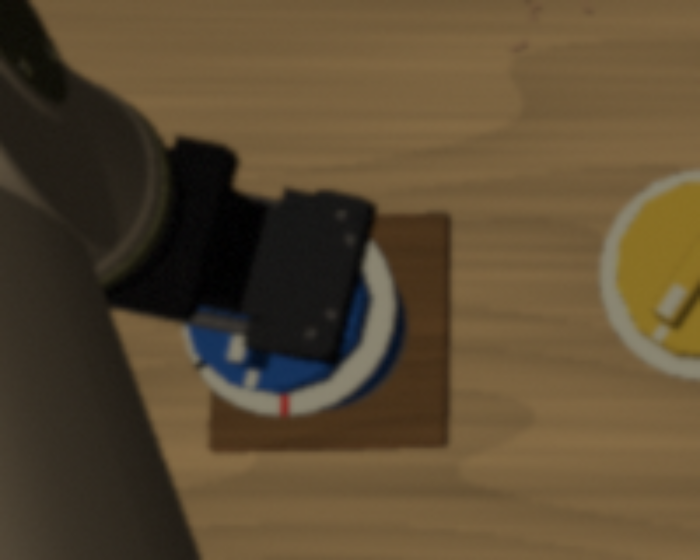

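```bash
python3 -m handwheel '[[0,-0.001,0,0.02,0],[0,-0.001,0,0.02,0],[0,0,0,0.015,0],[0,0,0,0.005,0],[0,0,0,0,0]]'

```

```text
time: 2.6
position: [0.4973, 0.2661, 0.1407]
tcp_rot: [0.293, 3.127, 0.015]
ft_force: [0.1, 0.5, -0.0]
opening: 0.0869
```

```bash
python3 -m handwheel '[[0,-0.001,-0.0035,0.003,0],[0,0,0,0,0],[0,0,0,0,0]]'
python3 - <<'E'
from h import *
from scipy.spatial.transform import Rotation as R
s=ctrl.read_state();M=R.from_rotvec(s["tcp_rot"]).as_matrix()
print(M.round(3),"to go",M.T@([.4971,.2624,.138]-s["position"]))
E
```

```text
time: 2.85
position: [0.4981, 0.263, 0.1394]
tcp_rot: [0.293, 3.126, 0.017]
ft_force: [0.5, 1.4, 0.5]
opening: 0.087
[[-0.983  0.186  0.003]
 [ 0.186  0.982  0.011]
 [-0.001  0.011 -1.   ]] to go [ 0.00084364 -0.00081577  0.00140087]
```

Well centred; close on the bar.

```bash
python3 -m handwheel '[[1,0,0,0.001,0],[1,0,0,0,0],[1,0,0,0,0],[1,0,0,0,0],[1,0,0,0,0],[1,0,0,0,0]]' 25

```

```text
time: 3.35
position: [0.4994, 0.2637, 0.141]
tcp_rot: [0.294, 3.123, 0.022]
ft_force: [-1.0, -0.5, -0.1]
opening: 0.0549
```

```bash
python3 -m handwheel '[[1,0,-0.001,0.0015,0],[1,0,0,0.001,0],[1,0,0,0,0],[1,0,0,0,0],[1,0,0,0,0],[1,0,0,0,0],[1,0,0,0,0]]' 25

```

```text
time: 3.93
position: [0.4988, 0.2613, 0.1379]
tcp_rot: [0.295, 3.124, 0.018]
ft_force: [0.1, 4.0, 2.0]
opening: 0.016
```

```bash
python3 -m handwheel '[[1,0,0,0,-0.06],[1,0,0,0,-0.06],[1,0,0,0,-0.06],[1,0,0,0,-0.06],[1,0,0,0,-0.06],[1,0,0,0,0]]'
python3 - <<'E'
from h import *
from scipy.spatial.transform import Rotation as R
s=ctrl.read_state();M=R.from_rotvec(s["tcp_rot"]).as_matrix()
print(s["wrist_torque"],np.arctan2(M[1,1],M[0,1])-np.pi/2,M[:,2])
E
```

```text
time: 4.43
position: [0.4988, 0.2621, 0.1377]
tcp_rot: [-0.197, 3.129, 0.018]
ft_force: [0.6, 0.6, -1.6]
opening: 0.0158
[-0.24985729 -0.11559552  0.05012625] 0.1258297651595559 [ 0.00520907  0.01166613 -0.99991838]
```

```bash
python3 -m handwheel '[[1,0,0,0,-0.06],[1,0,0,0,-0.06],[1,0,0,0,-0.06],[1,0,0,0,0],[1,0,0,0.002,0],[1,0,0,0.002,0],[1,0,0,0.002,0],[1,0,0,0.002,0],[1,0,0,0,0]]'
python3 - <<'E'
from h import *
from scipy.spatial.transform import Rotation as R
s=ctrl.read_state();M=R.from_rotvec(s["tcp_rot"]).as_matrix()
print(s["wrist_torque"],np.arctan2(M[1,1],M[0,1])-np.pi/2,M[:,2])
cv2.imwrite("pics/w3.png",ctrl.snapshot("wrist"))
E
```

```text
time: 5.18
position: [0.4987, 0.2626, 0.1297]
tcp_rot: [-0.46, 3.101, 0.017]
ft_force: [-2.0, -0.7, 2.1]
opening: 0.0163
[-0.53493462  0.54277277  0.07383906] 0.2947328923064845 [ 0.00501461  0.01187453 -0.99991692]
```

View pics/w3.png

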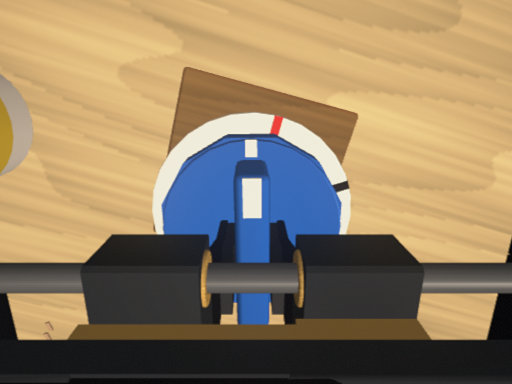

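```bash
python3 -m handwheel '[[1,0,0,0.002,0],[1,0,0,0,0]]'
python3 - <<'E'
from h import *
s=ctrl.read_state();print(s["ft_force"])
b=ctrl.snapshot("side");cv2.imwrite("pics/s3.png",cv2.resize(b[90:220,120:270],None,fx=4.5,fy=4.5,interpolation=cv2.INTER_CUBIC))
E
```

```text
time: 5.4
position: [0.4988, 0.2626, 0.1298]
tcp_rot: [-0.457, 3.101, 0.018]
ft_force: [-0.1, -0.7, -1.0]
opening: 0.0161
[-0.10540232 -0.71871849 -1.02546976]
```

View pics/s3.png

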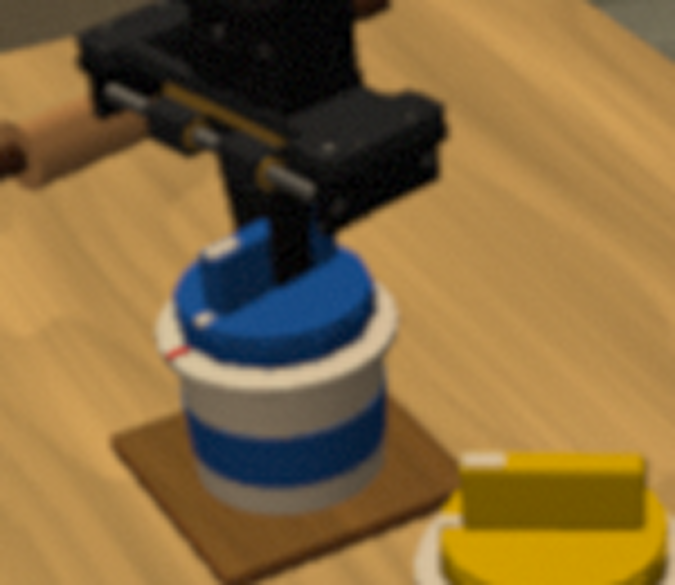

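```bash
python3 -m handwheel '[[1,0,0,0.0003,0.06],[1,0,0,0.0003,0.06],[1,0,0,0.0003,0.06],[1,0,0,0.0003,0.06],[1,0,0,0.0003,0.06],[1,0,0,0.0003,0.06],[1,0,0,0.0003,0.06],[1,0,0,0.0003,0.06],[1,0,0,0.0003,0.06],[1,0,0,0.0003,0.06],[1,0,0,0.0003,0.06],[1,0,0,0,0]]'
python3 - <<'E'
from h import *
from scipy.spatial.transform import Rotation as R
s=ctrl.read_state();M=R.from_rotvec(s["tcp_rot"]).as_matrix()
print(s["wrist_torque"],np.arctan2(M[1,1],M[0,1])-np.pi/2,M[:,2],s["joints"].round(2))
cv2.imwrite("pics/w4.png",ctrl.snapshot("wrist"))
E
```

```text
time: 6.45
position: [0.4986, 0.2607, 0.1288]
tcp_rot: [0.633, 3.074, 0.016]
ft_force: [-1.8, -0.5, 3.0]
opening: 0.0155
[-0.41694909  0.48774988 -0.13924407] -0.4060311578106228 [ 0.00550144  0.00953294 -0.99993943] [-0.76  0.26  0.23  1.77 -0.07  1.11  0.66]
```

View pics/w4.png

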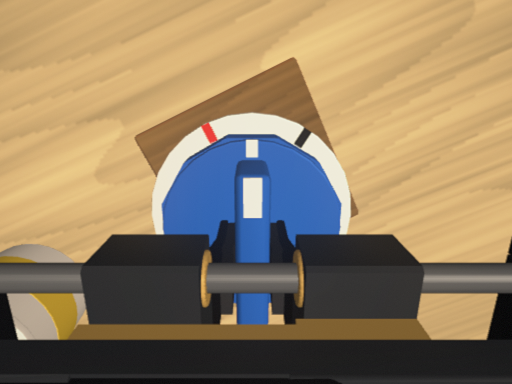

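```bash
python3 -m handwheel '[[1,0,0,0.0003,0.06],[1,0,0,0.0003,0.06],[1,0,0,0.0003,0.06],[1,0,0,0.0003,0.06],[1,0,0,0.0003,0.06],[1,0,0,0.0003,0.06],[1,0,0,0.0003,0.06],[1,0,0,0.0003,0.06],[1,0,0,0,0]]'
python3 - <<'E'
from h import *
from scipy.spatial.transform import Rotation as R
s=ctrl.read_state();M=R.from_rotvec(s["tcp_rot"]).as_matrix()
print(s["wrist_torque"],np.arctan2(M[1,1],M[0,1])-np.pi/2,M[:,2],s["joints"].round(2))
cv2.imwrite("pics/w5.png",ctrl.snapshot("wrist"))
E
```

```text
time: 7.25
position: [0.4979, 0.2597, 0.1275]
tcp_rot: [1.344, 2.839, 0.014]
ft_force: [-0.9, -0.9, 3.6]
opening: 0.0157
[-0.57108593  0.50818849 -0.22362166] -0.8844058171418884 [ 0.00408182  0.00765728 -0.99996235] [-0.81  0.26  0.29  1.77 -0.09  1.11  0.2 ]
```

View pics/w5.png

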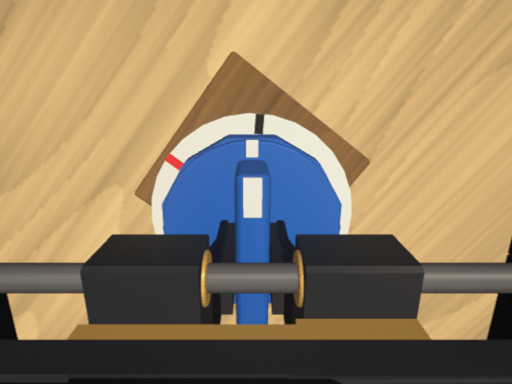

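```bash
python3 -m handwheel '[[1,0,0,0.0003,0.04],[1,0,0,0.0003,0.03],[1,0,0,0.0003,0.03],[1,0,0,0,0.0],[1,0,0,0,0]]'
python3 - <<'E'
from h import *
from scipy.spatial.transform import Rotation as R
s=ctrl.read_state();M=R.from_rotvec(s["tcp_rot"]).as_matrix()
print(s["wrist_torque"],np.arctan2(M[1,1],M[0,1])-np.pi/2)
E
```

```text
time: 7.72
position: [0.4978, 0.2595, 0.1273]
tcp_rot: [1.466, 2.778, 0.013]
ft_force: [-2.2, -1.8, 3.6]
opening: 0.0159
[-0.6212207   0.44149933  0.24006484] -0.9712629599779817
```

```bash
python3 -m handwheel '[[0,0,0,0,0],[0,0,0,0,0],[0,0,0,0,0],[0,0,0,0,0],[0,0,0,0,0],[0,0,0,0,0]]'

```

```text
time: 8.22
position: [0.4982, 0.2603, 0.1263]
tcp_rot: [1.46, 2.781, 0.016]
ft_force: [-0.4, -0.9, -0.4]
opening: 0.048
```

```bash
python3 -m handwheel '[[0,0,0,-0.005,0],[0,0,0,-0.01,0],[0,0,0,-0.02,0],[0,0,0,-0.03,0],[0,0,0,-0.03,0],[0,0,0,-0.03,0],[0,0,0,-0.02,0],[0,0,0,0,0]]'
python3 - <<'E'
from h import *
a=ctrl.snapshot("wrist");cv2.imwrite("pics/w6.png",a)
b=ctrl.snapshot("side");cv2.imwrite("pics/s6.png",b)
t=ctrl.snapshot("top");cv2.imwrite("pics/t6.png",t)
for n in("top","side"):
  for q in("green_end","yellow_end"): print(n,q,[(d['bbox'],round(d['confidence'],2)) for d in ctrl.find_in(n,q)])
E
```

```text
time: 8.88
position: [0.4965, 0.2579, 0.2822]
tcp_rot: [1.46, 2.781, 0.014]
ft_force: [0.8, 0.5, -0.0]
opening: 0.0864
top green_end [([356.9, 133.8, 62.1, 64.1], 0.68)]
top yellow_end [([208.8, 167.1, 64.5, 60.7], 0.98)]
side green_end [([341.7, 265.3, 73.8, 98.1], 0.72)]
side yellow_end [([212.7, 190.8, 61.7, 79.4], 0.88)]
```

View pics/w6.png

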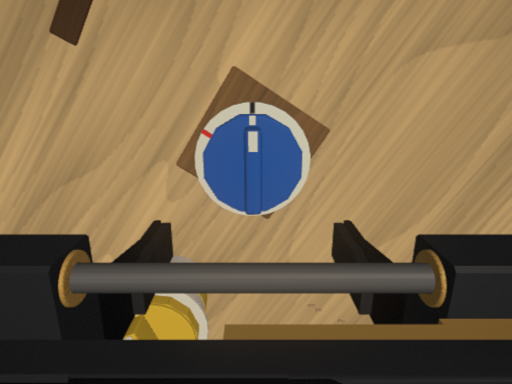

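View pics/s6.png

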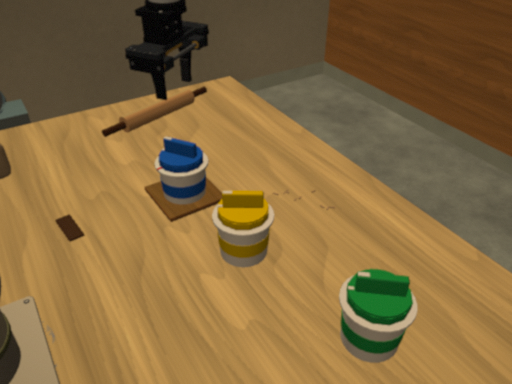

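```bash
python3 - <<'E'
from h import *
s=ctrl.calibration("side")
for z in(.165,.157,.1545): print(z,proj(s,[.497,.2605,z]))
b=cv2.imread("pics/side0.png");a=cv2.imread("pics/s6.png")
f=lambda i:cv2.resize(i[120:200,140:220],None,fx=5,fy=5,interpolation=cv2.INTER_CUBIC)
cv2.imwrite("pics/cmp.png",np.hstack([f(b),f(a)]))
E
```

```text
0.165 [178.96780707 136.52145287]
0.157 [179.29580532 139.61103872]
0.1545 [179.39770092 140.5708463 ]
```

View pics/cmp.png

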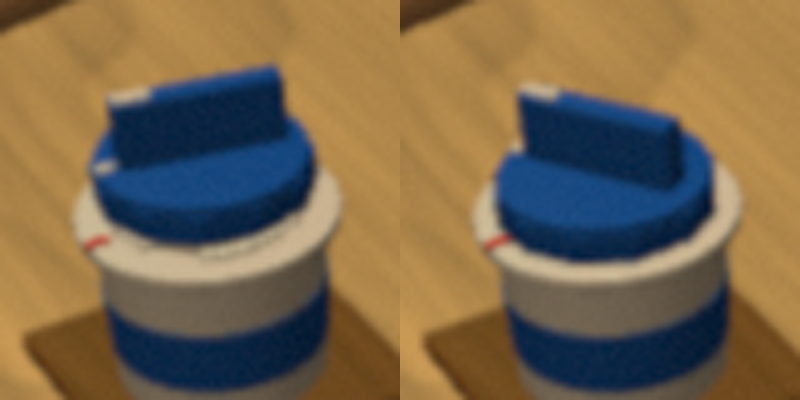

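```bash
python3 -c "
from cell import ctrl
print(ctrl.sign_off())"
```

```text
the job is handed in; nothing more can be done
None
```

The blue lid is down in its thread and home at the stop, and I let go of it and handed the job in after about 9 s of the 32 s. The hand-in reports no verdict, so the following rests on my own measurements.

- **Back to the drop:** I gripped the bar at 25 N and turned it about 0.48 rad counter-clockwise. The hand then went down 7.9 mm with almost no force and stopped, which matches the 8 mm drop.
- **Forward to home:** I turned it about 1.27 rad clockwise, and it sank about 2.5 mm more. The last few rows came up slightly short, as if at the stop. I then opened the gripper and backed off to 0.28 m.
- **Last checks:**
  - The wrist picture shows the pointer in line with the black mark.
  - Compared with the first side picture, the lid sits about 4 px lower, or about 10 mm, with no gap left above the rim.
  - The green and yellow tubs were found within about 2 px of where they started in both cameras.
  - The wrist force was near zero and the gripper was clear of everything.
- **Disagreements:** The first estimates of the lid's axis differed by up to 6 mm and its starting angle by about 0.08 rad between cameras. I settled both with a closer wrist picture before gripping.

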